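Put the samples into their matching stands

TASK

Clear the bench for the next patient: put each of the four sample containers upright into the stand that matches it in both colour and width (wide jars in the wide wells, narrow vials in the narrow wells, green to green, blue to blue), standing flat on the floor of the well. Keep the containers upright, set them down gently rather than dropping them in, and leave the amber bottle and the orange slide box where they are.

Things in the scene. Friction and masses are not known exactly. Their poses are not given: they have to be found in the camera images.
- green_jar: loose wide sample jar: upright plain cylinder 44 mm in diameter, 62 mm tall, white body with a green band near the foot and a green screw cap (top 17 mm); 60 to 130 g. Origin: centre of its underside; z up its axis.
- green_vial: loose narrow sample vial: upright plain cylinder 28 mm in diameter, 80 mm tall, white body with a green band near the foot and a green screw cap (top 17 mm); 35 to 70 g. Origin: centre of its underside; z up its axis.
- blue_jar: loose wide sample jar: upright plain cylinder 44 mm in diameter, 62 mm tall, white body with a blue band near the foot and a blue screw cap (top 17 mm); 60 to 130 g. Origin: centre of its underside; z up its axis.
- blue_vial: loose narrow sample vial: upright plain cylinder 28 mm in diameter, 80 mm tall, white body with a blue band near the foot and a blue screw cap (top 17 mm); 35 to 70 g. Origin: centre of its underside; z up its axis.
- green_wide_stand: fixed green square block, 80 x 80 mm, 22 mm high, with one round well in its middle for a wide jar: 64 mm across, 16 mm deep, so its (white) floor is 6 mm above the table. Origin: centre of the block's underside, below the middle of the well; z up, x and y along its sides.
- green_narrow_stand: fixed green square block, 58 x 58 mm, 22 mm high, with one round well in its middle for a narrow vial: 44 mm across, 16 mm deep, so its (white) floor is 6 mm above the table. Origin: centre of the block's underside, below the middle of the well; z up, x and y along its sides.
- blue_wide_stand: fixed blue square block, 80 x 80 mm, 22 mm high, with one round well in its middle for a wide jar: 64 mm across, 16 mm deep, so its (white) floor is 6 mm above the table. Origin: centre of the block's underside, below the middle of the well; z up, x and y along its sides.
- blue_narrow_stand: fixed blue square block, 58 x 58 mm, 22 mm high, with one round well in its middle for a narrow vial: 44 mm across, 16 mm deep, so its (white) floor is 6 mm above the table. Origin: centre of the block's underside, below the middle of the well; z up, x and y along its sides.
- amber_bottle: loose amber glass reagent bottle with black cap and paper label, 40 mm in diameter, 92 mm tall: a bystander that stays where it stands. Origin: centre of its underside; z up.
- slide_box: loose orange microscope-slide box, 85 (x) x 65 (y) mm, 32 mm high, with a paper label on its lid: a bystander that stays where it lies. Origin: centre of its underside; z up.

How it is judged (in metres and radians):
At the end, for the whole second after the job is handed in: Each container stands in the well of its own colour and width, axis within 14 mm of the middle, foot on the well floor (3-10 mm above the stand's underside), within 0.1 rad of upright, at rest; amber bottle and slide box within 25 mm of their start and 0.1 rad of upright (horizontal distance between green_jar and green_wide_stand below 0.014 m and z of green_jar in the frame of green_wide_stand between 0.003 and 0.01 m and angle between each of green_jar, green_vial, blue_jar, blue_vial, amber_bottle, slide_box's own z axis and vertical below 0.1 rad and linear speed of each of green_jar, green_vial, blue_jar, blue_vial below 0.02 m/s and angular speed of each of green_jar, green_vial, blue_jar, blue_vial below 0.3 rad/s and horizontal distance between green_vial and green_narrow_stand below 0.014 m and z of green_vial in the frame of green_narrow_stand between 0.003 and 0.01 m and horizontal distance between blue_jar and blue_wide_stand below 0.014 m and z of blue_jar in the frame of blue_wide_stand between 0.003 and 0.01 m and horizontal distance between blue_vial and blue_narrow_stand below 0.014 m and z of blue_vial in the frame of blue_narrow_stand between 0.003 and 0.01 m and distance of each of amber_bottle, slide_box from where it was at the start of the episode below 0.025 m); the robot touches nothing.
It fails at once if the amber bottle is pushed more than 25 mm from its place or tipped (distance of amber_bottle from where it was at the start of the episode above 0.025 m or angle between amber_bottle's own z axis and vertical above 0.35 rad).
It fails at once if the slide box is pushed more than 25 mm from its place or tipped (distance of slide_box from where it was at the start of the episode above 0.025 m or angle between slide_box's own z axis and vertical above 0.35 rad).
It fails at once if a sample container is tipped by more than 40 degrees (angle between any of green_jar, green_vial, blue_jar, blue_vial's own z axis and vertical above 0.7 rad).
It fails at once if a sample container is dropped into its stand (falls untouched with its foot more than 35 mm above the foot of the stand) ((horizontal distance between green_jar and green_wide_stand below 0.04 m and z of green_jar in the frame of green_wide_stand above 0.035 m and contact force between green_jar and anything else below 0.005 N) or (horizontal distance between green_vial and green_narrow_stand below 0.04 m and z of green_vial in the frame of green_narrow_stand above 0.035 m and contact force between green_vial and anything else below 0.005 N) or (horizontal distance between blue_jar and blue_wide_stand below 0.04 m and z of blue_jar in the frame of blue_wide_stand above 0.035 m and contact force between blue_jar and anything else below 0.005 N) or (horizontal distance between blue_vial and blue_narrow_stand below 0.04 m and z of blue_vial in the frame of blue_narrow_stand above 0.035 m and contact force between blue_vial and anything else below 0.005 N)).
It also fails if it takes over 109 s, if anything falls off the work surface, if the arm or the gripper's body presses on something with over 40 N, if the wrist force passes 120 N, or if a joint passes its speed limit or range.

ROBOT

A 6-joint arm with a two-finger parallel gripper is mounted at the origin on the work surface. World frame = base frame: x ahead of the robot, y to its left, z up, the work surface at z = 0. Lengths are in m, angles in degrees, forces in N, time in s.
With the tool pointing down it reaches from about 0.35 to 0.775 m from the base axis. Payload 5.5 kg.
Tool frame: the origin (TCP) lies on the centre line of the jaws, within the pads' length; the fingertips stand 8 mm ahead of it and the grasp point (between the pads) lies 11 mm behind it; z points along the fingers, y is the direction in which the jaws open and shut (so a half turn about z gives the same grasp; the last joint's range is limited). The gripper opens to 85 mm and grips with 20 to 120 N. Pads are 22 mm wide; open, the fingers measure 114 mm over their backs; the gripper's body (76 mm by 85 mm) begins 54 mm behind the grasp point. The pads swing forward as they close: fully open they stand 13 mm farther back than shut.
Start: joints at [-79.332, 17.945, 2.641, 74.691, 0, 82.002], TCP at [0.184, -0.545, 0.239] pointing down, gripper open.
Joint ranges: [-158.12, 158.12], [-49.38, 96.58], [-58.88, 72.47], [-126.05, 133.96], [-84.25, 85.87], [-180, 180]. Speed limits (degrees/s): [147.25, 147.25, 180, 180, 180, 180].

INTERFACE

Orientations are given as [roll, pitch, yaw] about the fixed x, y, z axes, in that order (R = Rz(yaw) Ry(pitch) Rx(roll)).
In Python, from workcell import monitor, optics, ticket gives the robot as it stands.
- The arm moves only by the shell command python3 -m pendant 'ROWS' [FORCE]. ROWS is JSON, a list of rows, each a list of 3 entries, a list of its own where there are three numbers: the gripper's target within -1 to 1 (fully open at 1, half-way at 0, shut at -1), then the shift along the tool's x, y, z in m, then the turn about the tool's z in rad. In form: [[grip, [x, y, z], spin], ...]. A call has 1 to 20 rows; each row shifts and turns the commanded pose from where the row before left it, along the tool's axes as they then stand; what a row does not reach is not made up. A row lasts 1/10 s, in which the tool goes at most 50 mm and 8.59 degrees, less where a joint would pass 70% of its speed; a pose out of reach is approached as far as the arm can. A call is refused whole if a number of a shift passes 0.05 or a number of a turn 0.15, either way. A call with a gripper value outside its range is refused whole. The fingers move at their own pace and stop on an object; FORCE is the grip in N (left out, the last holds). Time passes only in rows, so rows that do not move let the fingers close. It gives the time, the measured TCP pose, the force and the opening at its end, in the units of the state.
- monitor.get_obs(): the state, without advancing time (a new reading comes with each control period).
- optics.get_image(name): name is "scene" or "top" or "wrist"; returns the picture (384x512x3 uint8, blue, green, red); there is no depth.
- optics.camera_model(name): a dict with "fx", "fy", "cx", "cy" (pixels), "extrinsics" (4x4, takes a point from camera to world coordinates). Camera axes: x right, y down, z forward; pixel columns grow to the right and rows downward; lengths in m; the calibration is good to about 2 mm. A picture is of the moment at which its call begins: read the wrist's pose just before it. camera_model takes no time and is no camera call; for the wrist camera it gives the pose at the moment of the call.
- ticket.job_done(): hands the job in, once; it reports no verdict.
The state is a dict: "time_s": time; "joint_pos": joint angles; "dq": joint speeds; "effort": joint torques, N m; "tcp_pos": TCP position; "ee_rot": TCP orientation; "wrist_force": force on the tool from outside, world axes, zero at the start; "torque": the same for the moment, N m; "opening": finger opening in m.
Only numpy, scipy, OpenCV 4.12 (cv2) and the standard library are available. Lean on these libraries where they do the work, as an engineer would, in place of code of your own. Each camera call takes 0.05 s, during which the arm holds its last target.

## Working session

There is one attempt and no reset: what is moved stays moved. The work goes in short steps, Python scripts to look and compute and a shell command to move; the robot and the scene stay as the last step left them, time stands still between calls to the robot, and variables do not carry over. Pictures are saved under pics/ and viewed, and the job is handed in when it is done.

```bash
mkdir -p pics; ls; python3 - <<'E'
from workcell import monitor, optics
import cv2
print(monitor.get_obs())
for n in("top","scene","wrist"):
    cm=optics.camera_model(n); print(n,cm)
    cv2.imwrite(f"pics/{n}0.png",optics.get_image(n))
E
```

```text
pics
{'time_s': 0.0, 'joint_pos': array([-7.93319336e+01,  1.79921459e+01,  2.57484169e+00,  7.46903779e+01,
       -2.36443995e-03,  8.20035243e+01]), 'dq': array([ 0.02738279, -0.00196391, -0.05307631,  0.07863392, -0.0987966 ,
        0.01487899]), 'effort': array([-1.29904602e-04, -4.80623960e+01,  2.98534960e+01,  1.91883993e-02,
       -1.98629523e-04,  5.29044840e-06]), 'tcp_pos': array([ 0.18391775, -0.54425009,  0.23838031]), 'ee_rot': array([-1.79893036e+02, -1.26384359e-02,  1.86645325e+01]), 'wrist_force': array([ 0.61701319,  0.01048789, -0.03422811]), 'torque': array([ 0.00744015,  0.07364459, -0.02330002]), 'opening': 0.08522372763377029}
top {'fx': 459.5671753169887, 'fy': 459.5671753169887, 'cx': 252.15735256006198, 'cy': 193.00008313668297, 'extrinsics': array([[-2.83422759e-02, -9.96728073e-01,  7.56958597e-02,
         4.21491542e-01],
       [-9.99594925e-01,  2.84569152e-02,  4.36101945e-04,
         1.20155600e-03],
       [-2.58874571e-03, -7.56528370e-02, -9.97130857e-01,
         1.43568636e+00],
       [ 0.00000000e+00,  0.00000000e+00,  0.00000000e+00,
         1.00000000e+00]])}
scene {'fx': 404.4655582081012, 'fy': 404.4655582081012, 'cx': 253.52407476020196, 'cy': 192.44381433349318, 'extrinsics': array([[-0.09992286,  0.67434046, -0.73162857,  1.33902876],
       [ 0.99495791,  0.06135363, -0.0793378 ,  0.07291253],
       [-0.00861262, -0.7358673 , -0.677071  ,  0.80140259],
       [ 0.        ,  0.        ,  0.        ,  1.        ]])}
wrist {'fx': 319.56442234293655, 'fy': 319.56442234293655, 'cx': 255.29480505771366, 'cy': 194.3320118017652, 'extrinsics': array([[ 0.31993164, -0.90119999, -0.2923736 ,  0.25861727],
       [-0.94743764, -0.30509174, -0.09633771, -0.51924412],
       [-0.00238122,  0.30782723, -0.95143929,  0.37253018],
       [ 0.        ,  0.        ,  0.        ,  1.        ]])}
```

View pics/top0.png

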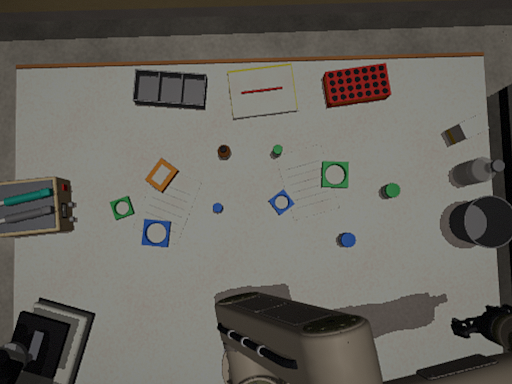

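View pics/scene0.png

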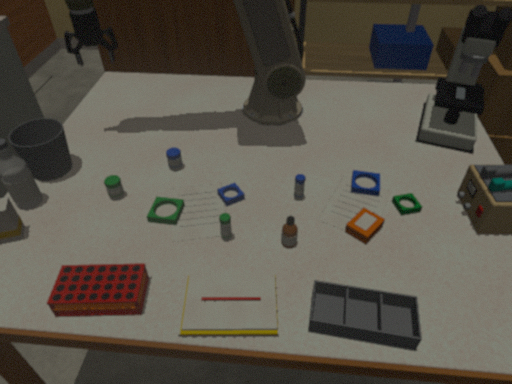

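View pics/wrist0.png

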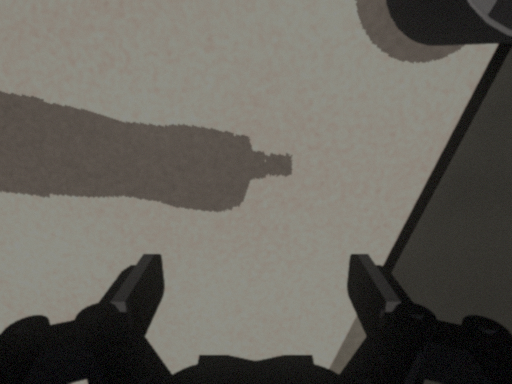

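```bash
cat > h.py <<'E'
import numpy as np, cv2
from workcell import optics, monitor
def ray(cm,u,v,z):
    T=cm["extrinsics"]; d=T[:3,:3]@np.array([(u-cm["cx"])/cm["fx"],(v-cm["cy"])/cm["fy"],1]); o=T[:3,3]
    return o+d*(z-o[2])/d[2]
def blobs(img,lo,hi,amin=25,smin=110,vmin=40):
    h=cv2.cvtColor(img,cv2.COLOR_BGR2HSV); m=cv2.inRange(h,(lo,smin,vmin),(hi,255,255))
    cs,_=cv2.findContours(m,cv2.RETR_EXTERNAL,cv2.CHAIN_APPROX_NONE); out=[]
    for c in cs:
        f=cv2.drawContours(np.zeros_like(m),[c],-1,255,-1)
        M=cv2.moments(f,True)
        if M["m00"]>=amin: out.append((M["m10"]/M["m00"],M["m01"]/M["m00"],M["m00"],cv2.boundingRect(c)))
    return out
COL={"green":(45,85),"blue":(100,125),"orange/amber":(5,20)}
E
python3 - <<'E'
from h import *
for n in("top","scene"):
    img=cv2.imread(f"pics/{n}0.png"); cm=optics.camera_model(n)
    for c,(lo,hi) in COL.items():
        for u,v,a,b in blobs(img,lo,hi):
            print(n,c,round(u,1),round(v,1),a,b,*[ (z,ray(cm,u,v,z).round(3)[:2].tolist()) for z in(.022,.055,.073)])
E
```

```text
top green 121.4 207.6 353.0 (110, 196, 24, 24) (0.022, [0.495, 0.406]) (0.055, [0.493, 0.396]) (0.073, [0.492, 0.391])
top green 391.9 189.8 161.0 (385, 183, 15, 14) (0.022, [0.526, -0.429]) (0.055, [0.524, -0.419]) (0.073, [0.523, -0.414])
top green 334.6 174.2 659.0 (322, 162, 26, 26) (0.022, [0.58, -0.255]) (0.055, [0.576, -0.249]) (0.073, [0.574, -0.246])
top green 277.1 149.1 64.0 (273, 145, 9, 9) (0.022, [0.663, -0.08]) (0.055, [0.658, -0.078]) (0.073, [0.655, -0.077])
top blue 347.6 239.4 169.0 (341, 233, 15, 14) (0.022, [0.378, -0.286]) (0.055, [0.379, -0.279]) (0.073, [0.38, -0.276])
top blue 155.6 232.7 670.0 (142, 219, 29, 28) (0.022, [0.415, 0.301]) (0.055, [0.415, 0.294]) (0.073, [0.415, 0.29])
top blue 217.1 207.2 68.0 (213, 203, 9, 9) (0.022, [0.488, 0.111]) (0.055, [0.487, 0.108]) (0.073, [0.486, 0.107])
top blue 281.1 201.9 335.0 (269, 190, 25, 25) (0.022, [0.499, -0.086]) (0.055, [0.497, -0.084]) (0.073, [0.496, -0.083])
top orange/amber 161.0 174.7 573.0 (145, 158, 33, 34) (0.022, [0.594, 0.282]) (0.055, [0.59, 0.276]) (0.073, [0.588, 0.272])
top orange/amber 223.8
[... 2893 characters left out ...]
, [-1.242, 1.264]) (0.055, [-1.133, 1.213]) (0.073, [-1.073, 1.186])
scene orange/amber 488.5 2.2 96.0 (473, 0, 30, 9) (0.022, [-1.228, 1.163]) (0.055, [-1.12, 1.116]) (0.073, [-1.06, 1.091])
scene orange/amber 456.9 2.5 37.0 (452, 0, 12, 6) (0.022, [-1.21, 0.983]) (0.055, [-1.102, 0.945]) (0.073, [-1.044, 0.924])
scene orange/amber 446.1 2.1 27.0 (441, 0, 11, 6) (0.022, [-1.214, 0.924]) (0.055, [-1.106, 0.888]) (0.073, [-1.047, 0.868])
scene orange/amber 175.8 35.7 9463.0 (93, 0, 162, 76) (0.022, [-0.605, -0.515]) (0.055, [-0.523, -0.49]) (0.073, [-0.478, -0.476])
scene orange/amber 28.5 26.3 2393.0 (0, 0, 58, 66) (0.022, [-0.668, -1.313]) (0.055, [-0.583, -1.254]) (0.073, [-0.537, -1.222])
```

```bash
python3 -m pendant '[[1,[0,0,0],-0.14],[1,[0,0,0],-0.14],[1,[0,0,0],-0.14],[1,[0,0,0],-0.14],[1,[0,0,0],-0.14],[1,[0,0,0],-0.14],[1,[0,0,0],-0.14],[1,[0,0,0],-0.14],[1,[0,0,0],-0.125],[1,[0,0,0],0],[1,[0,0,0],0]]' 40; python3 -c "
from workcell import monitor
print(monitor.get_obs()['joint_pos'])"
```

```text
time_s: 1.25
tcp_pos: [0.184, -0.5447, 0.2391]
ee_rot: [-180.0, -0.0, 89.8]
wrist_force: [-0.5, -0.2, -0.5]
opening: 0.0853
[-7.93319803e+01  1.79579447e+01  2.62474363e+00  7.46897073e+01
 -1.94131882e-03  1.08361965e+01]
```

```bash
python3 -m pendant '[[1,[0.0125,0.034,0.007],0],[1,[0.0125,0.034,0.007],0],[1,[0.0125,0.034,0.007],0],[1,[0.0125,0.034,0.007],0],[1,[0.0125,0.034,0.007],0],[1,[0.0125,0.034,0.007],0],[1,[0.0125,0.034,0.007],0],[1,[0.0125,0.034,0.007],0],[1,[0.0125,0.034,0.007],0],[1,[0.0125,0.034,0.007],0],[1,[0,0,0],0],[1,[0,0,0],0],[1,[0,0,0],0]]'; python3 - <<'E'
from h import *
cm=optics.camera_model("wrist"); img=optics.get_image("wrist"); cv2.imwrite("pics/w1.png",img)
print(cm["extrinsics"].round(3))
for u,v,a,b in blobs(img,*COL["green"]): print(u,v,a,b,ray(cm,u,v,.053).round(4),ray(cm,u,v,.062).round(4))
E
```

```text
time_s: 2.55
tcp_pos: [0.5233, -0.4202, 0.1694]
ee_rot: [-180.0, 0.0, 89.9]
wrist_force: [-0.4, 0.6, 1.0]
opening: 0.0854
[[ 1.    -0.001 -0.002  0.523]
 [-0.002 -0.952 -0.307 -0.341]
 [-0.001  0.307 -0.952  0.303]
 [ 0.     0.     0.     1.   ]]
254.1202386415787 190.7145479577788 2179.0 (228, 164, 53, 54) [ 0.522  -0.4189  0.053 ] [ 0.5221 -0.4161  0.062 ]
325.6080666374397 18.75931608943446 2281.0 (273, 0, 104, 35) [ 0.5724 -0.2931  0.053 ] [ 0.5706 -0.2949  0.062 ]
```

View pics/w1.png

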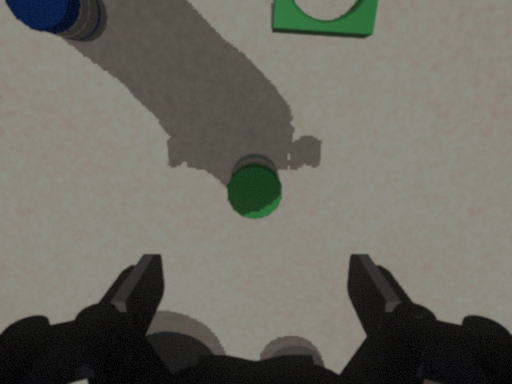

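```bash
python3 -m pendant '[[1,[0.002,-0.001,0.02],0],[1,[0,0,0.03],0],[1,[0,0,0.03],0],[1,[0,0,0.025],0],[1,[0,0,0.015],0],[1,[0,0,0.01],0],[1,[0,0,0.005],0],[1,[0,0,0],0],[1,[0,0,0],0],[-1,[0,0,0],0],[-1,[0,0,0],0],[-1,[0,0,0],0],[-1,[0,0,0],0],[-1,[0,0,0],0],[-1,[0,0,0],0],[-1,[0,0,0],0],[-1,[0,0,0],0],[-1,[0,0,0],0],[-1,[0,0,0],0]]' 40
```

```text
time_s: 4.5
tcp_pos: [0.5234, -0.4181, 0.0351]
ee_rot: [179.9, 0.1, 90.0]
wrist_force: [-0.2, 0.2, 7.1]
opening: 0.0432
```

```bash
python3 -m pendant '[[-1,[0,0,-0.01],0],[-1,[0,0,-0.02],0],[-1,[0,0,-0.02],0],[-1,[0.02,0.007,-0.01],0],[-1,[0.02,0.007,0],0],[-1,[0.02,0.007,0],0],[-1,[0.02,0.007,0],0],[-1,[0.02,0.007,0],0],[-1,[0.02,0.007,0],0],[-1,[0.02,0.007,0],0],[-1,[0.015,0.005,0],0],[-1,[0.01,0.004,0],0],[-1,[0,0,0],0],[-1,[0,0,0],0],[-1,[0,0,0],0]]' ; python3 - <<'E'
from h import *
cm=optics.camera_model("wrist"); img=optics.get_image("wrist"); cv2.imwrite("pics/w2.png",img)
cv2.imwrite("pics/s2.png",optics.get_image("scene")[130:290,60:300].repeat(3,0).repeat(3,1))
E
```

```text
time_s: 6.0
tcp_pos: [0.5809, -0.2536, 0.0942]
ee_rot: [-180.0, 0.0, 89.9]
wrist_force: [-0.1, 0.1, -1.4]
opening: 0.0431
```

View pics/w2.png

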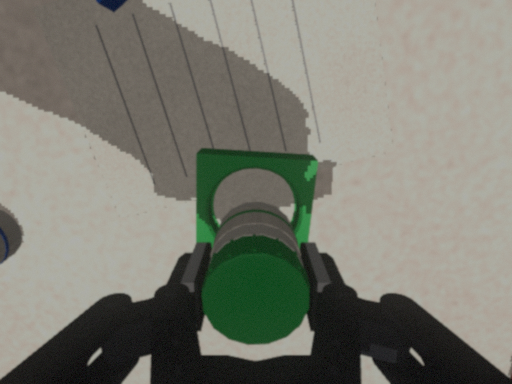

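View pics/s2.png

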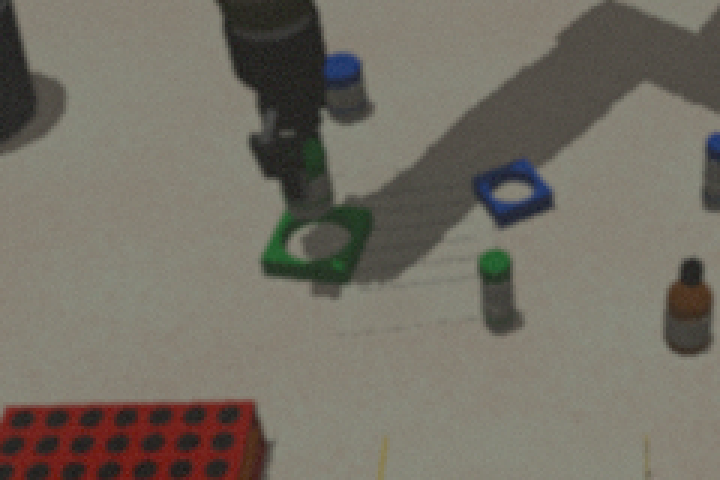

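```bash
python3 - <<'E'
from h import *
cm=optics.camera_model("wrist")
for p in((198,150),(316,155),(253,168),(212,205),(296,205)): print(p,ray(cm,*p,.022).round(4))
E
python3 -m pendant '[[-1,[0,0,0.015],0],[-1,[0,0,0.015],0],[-1,[0,0,0.01],0],[-1,[0,0,0.006],0],[-1,[0,0,0.003],0],[-1,[0,0,0.002],0],[-1,[0,0,0],0],[-1,[0,0,0],0]]'
```

```text
(198, 150) [ 0.5434 -0.2111  0.022 ]
(316, 155) [ 0.6202 -0.2145  0.022 ]
(253, 168) [ 0.5791 -0.2231  0.022 ]
(212, 205) [ 0.5509 -0.2491  0.022 ]
(296, 205) [ 0.6085 -0.2491  0.022 ]
time_s: 6.9
tcp_pos: [0.5814, -0.253, 0.0438]
ee_rot: [180.0, 0.0, 90.0]
wrist_force: [0.7, 0.3, -1.6]
opening: 0.0429
```

```bash
python3 -m pendant '[[-1,[0,0,0.001],0],[-1,[0,0,0.001],0],[-1,[0,0,0.001],0],[-1,[0,0,0],0],[-1,[0,0,0],0]]'
```

```text
time_s: 7.4
tcp_pos: [0.5812, -0.2529, 0.0411]
ee_rot: [180.0, 0.0, 90.0]
wrist_force: [-1.6, 1.8, 5.6]
opening: 0.0429
```

```bash
python3 -m pendant '[[0.2,[0,0,0],0],[0.4,[0,0,0],0],[0.6,[0,0,0],0],[1,[0,0,0],0],[1,[0,0,0],0],[1,[0,0,0],0],[1,[0,0,0],0],[1,[0,0,-0.01],0],[1,[0,0,-0.02],0],[1,[0,0,-0.03],0],[1,[0,0,-0.04],0],[1,[0,0,-0.03],0]]'; python3 - <<'E'
from h import *
cm=optics.camera_model("wrist"); img=optics.get_image("wrist"); cv2.imwrite("pics/w3.png",img)
for u,v,a,b in blobs(img,*COL["green"]): print(u,v,a,b,ray(cm,u,v,.062).round(4),ray(cm,u,v,.068).round(4))
E
```

```text
time_s: 8.6
tcp_pos: [0.5815, -0.253, 0.1735]
ee_rot: [179.9, 0.1, 90.0]
wrist_force: [1.4, -0.2, -0.2]
opening: 0.0856
252.86132208157525 179.72489451476793 7110.0 (210, 136, 90, 89) [ 0.5795 -0.2413  0.062 ] [ 0.5796 -0.2396  0.068 ]
```

View pics/w3.png

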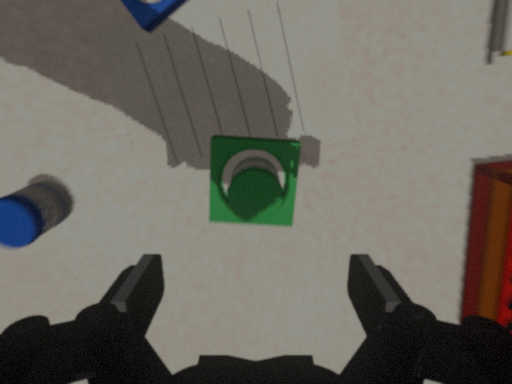

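```bash
python3 -m pendant '[[1,[-0.003,-0.025,0],0],[1,[-0.004,-0.03,0],0],[1,[-0.004,-0.03,0],0],[1,[-0.004,-0.03,0],0],[1,[-0.004,-0.03,0],0],[1,[-0.004,-0.03,0],0],[1,[-0.003,-0.028,0],0],[1,[0,0,0],0],[1,[0,0,0],0],[1,[0,0,0],0]]'; python3 - <<'E'
from h import *
cm=optics.camera_model("wrist"); img=optics.get_image("wrist"); cv2.imwrite("pics/w4.png",img)
for u,v,a,b in blobs(img,*COL["blue"]): print(u,v,a,b,ray(cm,u,v,.053).round(4),ray(cm,u,v,.06).round(4))
E
```

```text
time_s: 9.65
tcp_pos: [0.3789, -0.2791, 0.1708]
ee_rot: [179.9, 0.1, 90.0]
wrist_force: [-0.5, 0.0, 0.2]
opening: 0.0851
253.3064369900272 191.33272892112421 2206.0 (227, 164, 53, 55) [ 0.3772 -0.279   0.053 ] [ 0.3772 -0.2768  0.06  ]
```

View pics/w4.png

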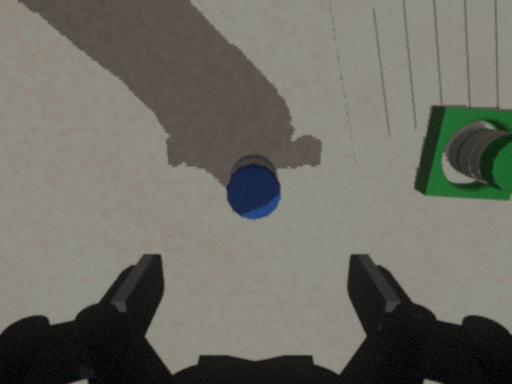

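```bash
python3 -m pendant '[[1,[0.001,-0.001,0.02],0],[1,[0,0,0.03],0],[1,[0,0,0.03],0],[1,[0,0,0.026],0],[1,[0,0,0.015],0],[1,[0,0,0.01],0],[1,[0,0,0.005],0],[1,[0,0,0],0],[1,[0,0,0],0],[-1,[0,0,0],0],[-1,[0,0,0],0],[-1,[0,0,0],0],[-1,[0,0,0],0],[-1,[0,0,0],0],[-1,[0,0,0],0],[-1,[0,0,0],0],[-1,[0,0,0],0],[-1,[0,0,0],0],[-1,[0,0,0],0]]' 40
```

```text
time_s: 11.6
tcp_pos: [0.3774, -0.2782, 0.035]
ee_rot: [180.0, 0.1, 90.0]
wrist_force: [-0.0, 0.7, 5.8]
opening: 0.0431
```

```bash
python3 -m pendant '[[-1,[0,0,-0.01],0],[-1,[0,0,-0.03],0],[-1,[0,0,-0.03],0],[-1,[0.03,0,-0.03],0],[-1,[0.04,0.003,0],0],[-1,[0.04,0.003,0],0],[-1,[0.04,0.003,0],0],[-1,[0.04,0.003,0],0],[-1,[0.04,0.003,0],0],[-1,[0.04,0.003,0],0],[-1,[0.04,0.003,0],0],[-1,[0.04,0.003,0],0],[-1,[0.04,0.003,0],0],[-1,[0.04,0.003,0],0],[-1,[0.04,0.003,0],0],[-1,[0.04,0.003,0],0],[-1,[0.04,0.003,0],0],[-1,[0.03,0,0],0],[-1,[0,0,0],0],[-1,[0,0,0],0]]'; python3 -m pendant '[[-1,[0,0,0.02],0],[-1,[0,0,0.02],0],[-1,[0,0,0],0],[-1,[0,0,0],0]]'; python3 - <<'E'
from h import *
cm=optics.camera_model("wrist"); img=optics.get_image("wrist"); cv2.imwrite("pics/w5.png",img)
for u,v,a,b in blobs(img,*COL["blue"]): print(u,v,a,b)
E
```

```text
time_s: 13.6
tcp_pos: [0.4155, 0.3024, 0.1342]
ee_rot: [-180.0, 0.0, 90.1]
wrist_force: [-0.1, -1.8, -0.3]
opening: 0.0431
time_s: 14.0
tcp_pos: [0.4158, 0.301, 0.0944]
ee_rot: [-179.9, 0.0, 89.9]
wrist_force: [-0.1, -0.1, -0.3]
opening: 0.0429
255.34788732394367 290.4735644637053 9230.0 (201, 236, 110, 108)
250.92758815764662 182.35074486139922 5303.0 (192, 140, 127, 112)
```

View pics/w5.png

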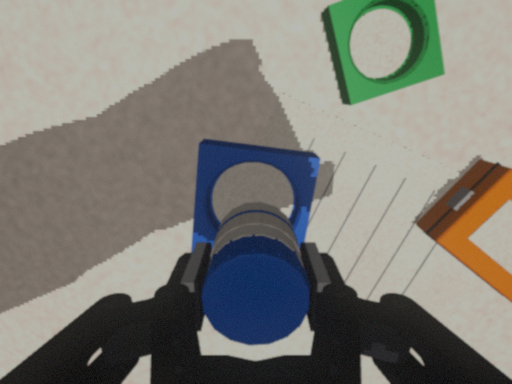

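```bash
python3 -m pendant '[[-1,[0.002,0,0.015],0],[-1,[0,0,0.015],0],[-1,[0,0,0.01],0],[-1,[0,0,0.006],0],[-1,[0,0,0.003],0],[-1,[0,0,0.002],0],[-1,[0,0,0.001],0],[-1,[0,0,0.001],0],[-1,[0,0,0],0],[-1,[0,0,0],0]]'
```

```text
time_s: 15.05
tcp_pos: [0.4162, 0.3043, 0.0414]
ee_rot: [180.0, -0.0, 90.0]
wrist_force: [-0.9, -0.4, -0.7]
opening: 0.0424
```

```bash
python3 -m pendant '[[-1,[0,0,0.001],0],[-1,[0,0,0],0],[-1,[0,0,0],0]]'
```

```text
time_s: 15.35
tcp_pos: [0.4163, 0.3044, 0.041]
ee_rot: [180.0, -0.0, 90.0]
wrist_force: [-0.8, -0.9, 5.2]
opening: 0.0434
```

Foot touches (5 N). Release and rise, staying high.

```bash
python3 -m pendant '[[0.2,[0,0,0],0],[0.4,[0,0,0],0],[0.6,[0,0,0],0],[1,[0,0,0],0],[1,[0,0,0],0],[1,[0,0,0],0],[1,[0,0,0],0],[1,[0,0,-0.01],0],[1,[0,0,-0.02],0],[1,[0,0,-0.03],0],[1,[0,0,-0.04],0],[1,[0,0,-0.03],0],[1,[0,0,0],0]]'; python3 - <<'E'
from h import *
cm=optics.camera_model("wrist"); img=optics.get_image("wrist"); cv2.imwrite("pics/w6.png",img)
for c in ("blue","green"):
  for u,v,a,b in blobs(img,*COL[c]): print(c,u,v,a,b,ray(cm,u,v,.022).round(4),ray(cm,u,v,.068).round(4))
E
```

```text
time_s: 16.65
tcp_pos: [0.4187, 0.3057, 0.1758]
ee_rot: [179.5, -0.2, 90.0]
wrist_force: [1.0, -0.1, -0.2]
opening: 0.0855
blue 247.95897877223177 179.44807802639127 6972.0 (204, 134, 92, 92) [0.4129 0.3069 0.022 ] [0.4136 0.3192 0.068 ]
green 341.5916919959473 61.680851063829785 4935.0 (300, 17, 82, 90) [0.492  0.4087 0.022 ] [0.4801 0.4048 0.068 ]
```

View pics/w6.png

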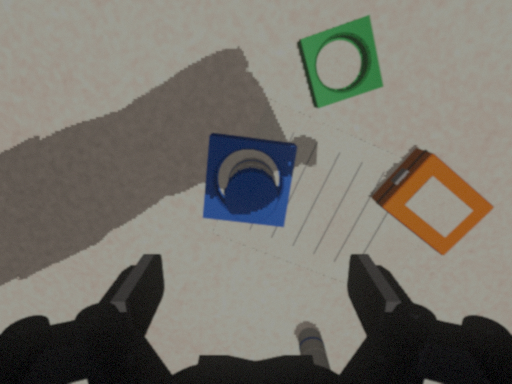

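```bash
python3 -m pendant '[[1,[-0.022,0.009,0],0],[1,[-0.03,0.01,0],0],[1,[-0.03,0.01,0],0],[1,[-0.03,0.01,0],0],[1,[-0.03,0.01,0],0],[1,[-0.03,0.01,0],0],[1,[-0.025,0.01,0],0],[1,[0,0,0],0],[1,[0,0,0],0],[1,[0,0,0],0]]'; python3 - <<'E'
from h import *
cm=optics.camera_model("wrist"); img=optics.get_image("wrist"); cv2.imwrite("pics/w7.png",img)
for c in ("blue","green"):
  for u,v,a,b in blobs(img,*COL[c]): print(c,u,v,a,b,ray(cm,u,v,.071).round(4),ray(cm,u,v,.08).round(4))
E
```

```text
time_s: 17.7
tcp_pos: [0.4842, 0.1077, 0.1697]
ee_rot: [-179.9, -0.0, 90.0]
wrist_force: [0.8, -0.8, 0.4]
opening: 0.0855
blue 265.25100401606426 341.0652610441767 1992.0 (233, 315, 70, 46) [ 0.4928 -0.0269  0.071 ] [ 0.4925 -0.0186  0.08  ]
blue 255.42576204523107 198.84070796460176 1017.0 (238, 180, 35, 38) [0.4839 0.1079 0.071 ] [0.4839 0.111  0.08  ]
green 433.7368421052632 382.1842105263158 38.0 (427, 381, 16, 3) [ 0.6521 -0.0742  0.071 ] [ 0.6456 -0.0642  0.08  ]
```

View pics/w7.png

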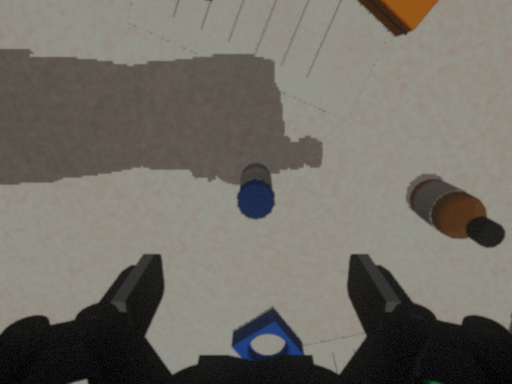

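```bash
python3 -m pendant '[[1,[0.001,0,0.02],0],[1,[0,0,0.03],0],[1,[0,0,0.03],0],[1,[0,0,0.02],0],[1,[0,0,0.012],0],[1,[0,0,0.006],0],[1,[0,0,0.002],0],[1,[0,0,0],0],[1,[0,0,0],0],[-1,[0,0,0],0],[-1,[0,0,0],0],[-1,[0,0,0],0],[-1,[0,0,0],0],[-1,[0,0,0],0],[-1,[0,0,0],0],[-1,[0,0,0],0],[-1,[0,0,0],0],[-1,[0,0,0],0],[-1,[0,0,0],0],[-1,[0,0,0],0]]' 40
```

```text
time_s: 19.75
tcp_pos: [0.485, 0.1082, 0.0504]
ee_rot: [180.0, 0.0, 90.0]
wrist_force: [-1.9, -0.1, 4.6]
opening: 0.0271
```

```bash
python3 -m pendant '[[-1,[0,0,-0.01],0],[-1,[0,0,-0.02],0],[-1,[0,0,-0.02],0],[-1,[-0.014,0.001,-0.01],0],[-1,[-0.03,0.002,0],0],[-1,[-0.03,0.003,0],0],[-1,[-0.03,0.003,0],0],[-1,[-0.03,0.003,0],0],[-1,[-0.03,0.003,0],0],[-1,[-0.02,0,0],0],[-1,[-0.01,0,0],0],[-1,[0,0,0],0],[-1,[0,0,0],0],[-1,[0,0,0],0]]' ; python3 - <<'E'
from h import *
cm=optics.camera_model("wrist"); img=optics.get_image("wrist"); cv2.imwrite("pics/w8.png",img)
for u,v,a,b in blobs(img,*COL["blue"]): print(u,v,a,b,ray(cm,u,v,.022).round(4))
E
```

```text
time_s: 21.15
tcp_pos: [0.4998, -0.0849, 0.1102]
ee_rot: [-180.0, -0.0, 90.1]
wrist_force: [0.0, 0.5, -0.7]
opening: 0.0271
255.4003720065101 293.26133457335504 4301.0 (221, 254, 70, 78) [ 0.4997 -0.162   0.022 ]
251.90489413398126 191.5432141617494 2881.0 (200, 148, 106, 86) [ 0.497  -0.0756  0.022 ]
```

View pics/w8.png

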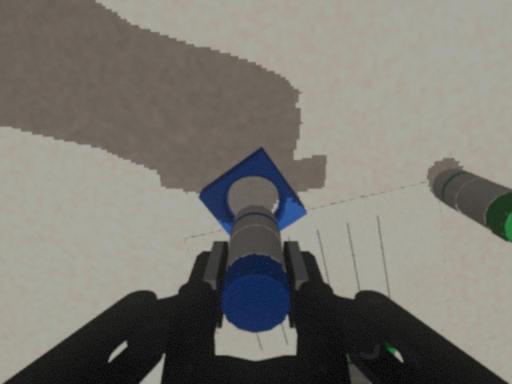

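```bash
python3 - <<'E'
from h import *
cm=optics.camera_model("wrist")
for p in((253,202.5),(253,176),(228,197),(278,197)): print(p,ray(cm,*p,.022).round(4))
E
```

```text
(253, 202.5) [ 0.4979 -0.084   0.022 ]
(253, 176) [ 0.4979 -0.0638  0.022 ]
(228, 197) [ 0.4796 -0.0797  0.022 ]
(278, 197) [ 0.5162 -0.0797  0.022 ]
```

```bash
python3 -m pendant '[[-1,[0,-0.001,0.015],0],[-1,[0,0,0.015],0],[-1,[0,0,0.01],0],[-1,[0,0,0.006],0],[-1,[0,0,0.003],0],[-1,[0,0,0.002],0],[-1,[0,0,0.001],0],[-1,[0,0,0.001],0],[-1,[0,0,0.001],0],[-1,[0,0,0],0],[-1,[0,0,0],0]]'
```

```text
time_s: 22.3
tcp_pos: [0.4992, -0.0859, 0.0565]
ee_rot: [180.0, 0.0, 90.0]
wrist_force: [0.9, -0.5, 0.6]
opening: 0.027
```

```bash
python3 -m pendant '[[-1,[0,0,0.001],0],[-1,[0,0,0],0],[-1,[0,0,0],0]]'
```

```text
time_s: 22.6
tcp_pos: [0.4993, -0.086, 0.0564]
ee_rot: [179.9, 0.0, 90.0]
wrist_force: [-2.3, 0.2, 8.4]
opening: 0.0268
```

```bash
python3 -m pendant '[[-0.2,[0,0,0],0],[0.1,[0,0,0],0],[0.5,[0,0,0],0],[1,[0,0,0],0],[1,[0,0,0],0],[1,[0,0,0],0],[1,[0,0,0],0],[1,[0,0,0],0],[1,[0,0,-0.01],0],[1,[0,0,-0.02],0],[1,[0,0,-0.03],0],[1,[0,0,-0.03],0],[1,[0,0,-0.02],0],[1,[0,0,0],0]]'; python3 - <<'E'
from h import *
cm=optics.camera_model("wrist"); img=optics.get_image("wrist"); cv2.imwrite("pics/w9.png",img)
for c in ("blue","green"):
  for u,v,a,b in blobs(img,*COL[c]): print(c,u,v,a,b,ray(cm,u,v,.022).round(4),ray(cm,u,v,.073).round(4))
E
```

```text
time_s: 24.0
tcp_pos: [0.5012, -0.0865, 0.1692]
ee_rot: [179.6, 0.1, 90.0]
wrist_force: [0.2, -0.6, -0.3]
opening: 0.0851
blue 250.35583895973994 179.56639159789947 3999.0 (208, 136, 85, 85) [ 0.4974 -0.0845  0.022 ] [ 0.4979 -0.0705  0.073 ]
green 324.790435706695 329.5921360255048 4705.0 (287, 290, 78, 85) [ 0.5765 -0.2515  0.022 ] [ 0.5627 -0.2072  0.073 ]
green 458.2327166504382 187.02044790652386 1027.0 (437, 168, 41, 37) [ 0.6888 -0.0919  0.022 ] [ 0.6546 -0.0766  0.073 ]
```

View pics/w9.png

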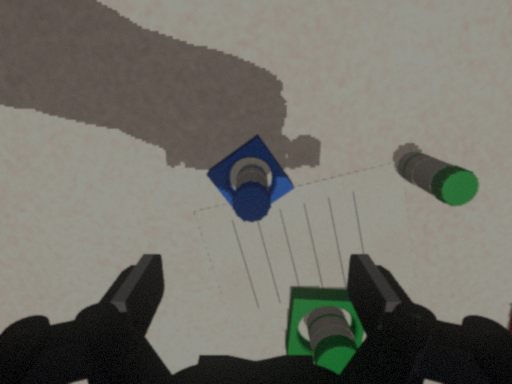

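```bash
python3 -m pendant '[[1,[0.003,0.025,0],0],[1,[0.003,0.03,0],0],[1,[0.003,0.03,0],0],[1,[0,0.03,0],0],[1,[0,0.025,0],0],[1,[0,0.015,0],0],[1,[0,0,0],0],[1,[0,0,0],0],[1,[0,0,0],0]]'; python3 - <<'E'
from h import *
cm=optics.camera_model("wrist"); img=optics.get_image("wrist"); cv2.imwrite("pics/w10.png",img)
for c in ("blue","green"):
  for u,v,a,b in blobs(img,*COL[c]): print(c,u,v,a,b,ray(cm,u,v,.071).round(4),ray(cm,u,v,.08).round(4))
E
```

```text
time_s: 24.95
tcp_pos: [0.6527, -0.0767, 0.1646]
ee_rot: [-179.9, -0.0, 90.0]
wrist_force: [-1.1, -0.6, 0.7]
opening: 0.0855
blue 76.57526465272399 196.48334624322231 3873.0 (25, 148, 111, 89) [ 0.5181 -0.0729  0.071 ] [ 0.5234 -0.07    0.08  ]
green 184.242221346987 332.14690823158725 2539.0 (149, 300, 77, 75) [ 0.5905 -0.1971  0.071 ] [ 0.593  -0.1893  0.08  ]
green 255.59875904860394 201.2450879007239 967.0 (238, 183, 36, 37) [ 0.6526 -0.0766  0.071 ] [ 0.6526 -0.0735  0.08  ]
```

View pics/w10.png

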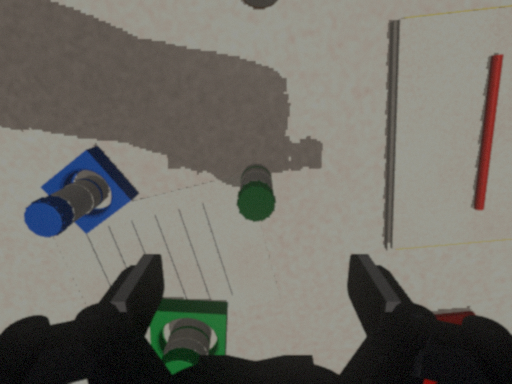

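```bash
python3 -m pendant '[[1,[0.001,0,0.02],0],[1,[0,0,0.03],0],[1,[0,0,0.03],0],[1,[0,0,0.016],0],[1,[0,0,0.01],0],[1,[0,0,0.006],0],[1,[0,0,0.002],0],[1,[0,0,0],0],[1,[0,0,0],0],[-1,[0,0,0],0],[-1,[0,0,0],0],[-1,[0,0,0],0],[-1,[0,0,0],0],[-1,[0,0,0],0],[-1,[0,0,0],0],[-1,[0,0,0],0],[-1,[0,0,0],0],[-1,[0,0,0],0],[-1,[0,0,0],0],[-1,[0,0,0],0]]' 40
```

```text
time_s: 27.0
tcp_pos: [0.6541, -0.0758, 0.0514]
ee_rot: [180.0, 0.0, 90.0]
wrist_force: [-0.2, 0.2, 1.8]
opening: 0.0269
```

```bash
python3 -m pendant '[[-1,[0,0,-0.01],0],[-1,[0,0,-0.03],0],[-1,[0,0,-0.04],0],[-1,[0,0,-0.04],0],[-1,[0.03,-0.011,0],0],[-1,[0.04,-0.013,0],0],[-1,[0.04,-0.013,0],0],[-1,[0.04,-0.013,0],0],[-1,[0.04,-0.013,0],0],[-1,[0.04,-0.013,0],0],[-1,[0.04,-0.013,0],0],[-1,[0.04,-0.013,0],0],[-1,[0.04,-0.013,0],0],[-1,[0.04,-0.013,0],0],[-1,[0.04,-0.013,0],0],[-1,[0.04,-0.013,0],0],[-1,[0.013,-0.005,0],0],[-1,[0,0,0],0],[-1,[0,0,0],0],[-1,[0,0,0],0]]'; python3 -m pendant '[[-1,[0,0,0.02],0],[-1,[0,0,0.03],0],[-1,[0,0,0.01],0],[-1,[0,0,0],0],[-1,[0,0,0],0]]'; python3 - <<'E'
from h import *
cm=optics.camera_model("wrist"); img=optics.get_image("wrist"); cv2.imwrite("pics/w11.png",img)
for u,v,a,b in blobs(img,*COL["green"]): print(u,v,a,b,ray(cm,u,v,.022).round(4))
E
```

```text
time_s: 29.0
tcp_pos: [0.4957, 0.4058, 0.1713]
ee_rot: [180.0, 0.0, 89.9]
wrist_force: [1.2, -0.0, -0.3]
opening: 0.027
time_s: 29.5
tcp_pos: [0.4957, 0.4067, 0.1121]
ee_rot: [180.0, -0.0, 89.9]
wrist_force: [0.4, 0.3, 0.2]
opening: 0.0269
255.17269267364415 292.05613701236916 4204.0 (221, 254, 69, 76) [0.4954 0.3294 0.022 ]
250.94365698086463 188.13146704464918 2822.0 (204, 150, 95, 91) [0.4924 0.4181 0.022 ]
```

View pics/w11.png

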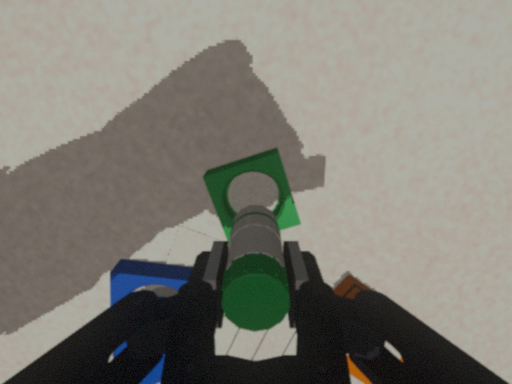

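```bash
python3 - <<'E'
from h import *
cm=optics.camera_model("wrist")
for p in((253,172),(227,193),(279,193),(277,150),(205,175)): print(p,ray(cm,*p,.022).round(4))
E
python3 -m pendant '[[-1,[0,-0.001,0.015],0],[-1,[0.001,0,0.015],0],[-1,[0,0,0.01],0],[-1,[0,0,0.006],0],[-1,[0,0,0.003],0],[-1,[0,0,0.002],0],[-1,[0,0,0.001],0],[-1,[0,0,0.001],0],[-1,[0,0,0.001],0],[-1,[0,0,0],0],[-1,[0,0,0],0]]'
```

```text
(253, 172) [0.4943 0.4306 0.022 ]
(227, 193) [0.4751 0.4147 0.022 ]
(279, 193) [0.5135 0.4146 0.022 ]
(277, 150) [0.5114 0.4466 0.022 ]
(205, 175) [0.4596 0.4284 0.022 ]
time_s: 30.65
tcp_pos: [0.4942, 0.4083, 0.0575]
ee_rot: [180.0, -0.0, 90.0]
wrist_force: [-1.0, 0.8, 1.4]
opening: 0.0267
```

```bash
python3 -m pendant '[[-1,[0,0,0.001],0],[-1,[0,0,0],0],[-1,[0,0,0],0]]'
```

```text
time_s: 30.95
tcp_pos: [0.4942, 0.4084, 0.0574]
ee_rot: [179.9, -0.0, 90.0]
wrist_force: [-0.7, -1.6, 4.9]
opening: 0.0266
```

Contact; release, rise, then retreat toward the middle and verify.

```bash
python3 -m pendant '[[-0.2,[0,0,0],0],[0.1,[0,0,0],0],[0.5,[0,0,0],0],[1,[0,0,0],0],[1,[0,0,0],0],[1,[0,0,0],0],[1,[0,0,0],0],[1,[0,0,0],0],[1,[0,0,-0.01],0],[1,[0,0,-0.02],0],[1,[0,0,-0.03],0],[1,[0,0,-0.03],0],[1,[0,0,-0.04],0],[1,[0,0,-0.04],0],[1,[0,0,0],0],[1,[0,0,0],0]]'; python3 - <<'E'
from h import *
cv2.imwrite("pics/w12.png",optics.get_image("wrist"))
img=optics.get_image("scene"); cv2.imwrite("pics/s12.png",img[120:280,60:460].repeat(2,0).repeat(2,1))
img=optics.get_image("top"); cv2.imwrite("pics/t12.png",img[120:280,80:420].repeat(2,0).repeat(2,1))
E
```

```text
time_s: 32.55
tcp_pos: [0.4948, 0.4087, 0.2284]
ee_rot: [179.8, -0.1, 90.0]
wrist_force: [-0.1, 0.2, 0.3]
opening: 0.0857
```

View pics/w12.png

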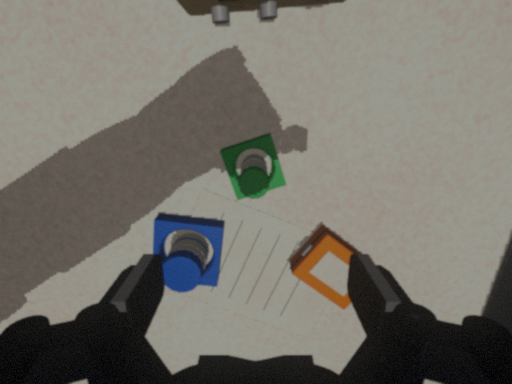

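View pics/s12.png

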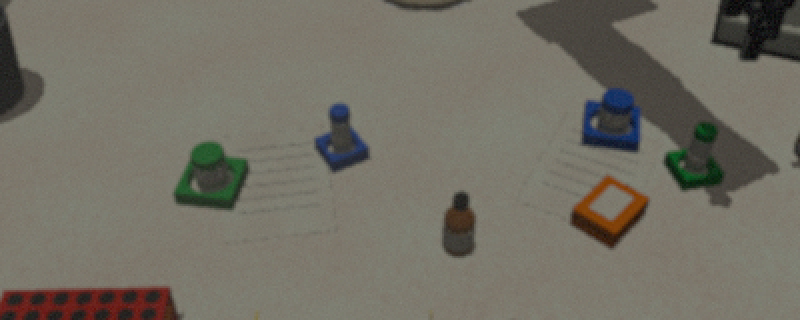

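View pics/t12.png

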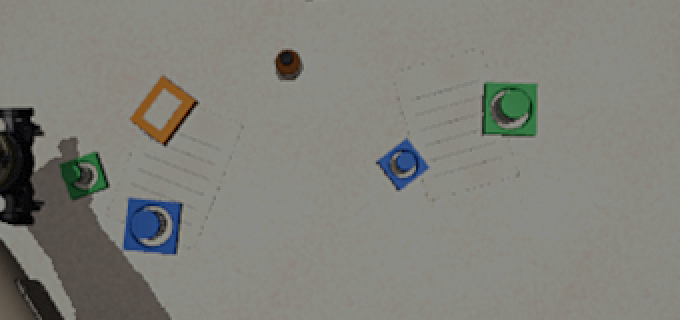

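```bash
python3 - <<'E'
from h import *
cm=optics.camera_model("wrist"); print("now: GV",ray(cm,254,180,.084).round(3),"BJ",ray(cm,184,271,.066).round(3))
t=optics.camera_model("top")
for n,(u,v),z in(("GJ",(80+516/2,120+105/2),.068),("BV",(80+404/2,120+160/2),.086),("BJ",(80+146/2,120+223/2),.068),("GV",(80+77/2,120+174/2),.086)): print(n,ray(t,u,v,z).round(3))
img=optics.get_image("top")
for u,v,a,b in blobs(img,*COL["orange/amber"]):
    if 150<v<190: print(round(u,1),round(v,1),a)
print(blobs(img,*COL["orange/amber"])[:3])
print(monitor.get_obs()["wrist_force"])
E
```

```text
now: GV [0.492 0.411 0.084] BJ [0.418 0.308 0.066]
GJ [ 0.579 -0.257  0.068]
BV [ 0.501 -0.085  0.086]
BJ [0.419 0.299 0.068]
GV [0.494 0.396 0.086]
161.1 174.6 575.0
223.8 151.7 78.0
[(161.06782608695653, 174.64695652173913, 575.0, (145, 158, 34, 34)), (223.83333333333334, 151.65384615384616, 78.0, (218, 145, 12, 12)), (358.68794326241135, 100.0709219858156, 141.0, (331, 95, 56, 11))]
[ 0.73645154 -0.34448505  0.01021274]
```

```bash
python3 -m pendant '[[1,[-0.04,0,-0.01],0],[1,[-0.04,0,-0.01],0],[1,[-0.04,0,-0.01],0],[1,[-0.04,0,-0.01],0],[1,[-0.04,0,0],0],[1,[-0.03,0,0],0],[1,[0,0,0],0],[1,[0,0,0],0],[1,[0,0,0],0],[1,[0,0,0],0],[1,[0,0,0],0]]'; python3 - <<'E'
from h import *
img=optics.get_image("top")[185:225,100:145]; a=cv2.resize(img,None,fx=8,fy=8,interpolation=cv2.INTER_CUBIC)
img=optics.get_image("scene")[175:225,385:430]; b=cv2.resize(img,(360,320),interpolation=cv2.INTER_CUBIC)
cv2.imwrite("pics/z13.png",cv2.convertScaleAbs(cv2.hconcat([a,b]),alpha=1.6))
E
```

```text
time_s: 33.85
tcp_pos: [0.4939, 0.1791, 0.2659]
ee_rot: [-180.0, 0.0, 90.1]
wrist_force: [0.5, 0.2, -0.7]
opening: 0.0851
```

View pics/z13.png

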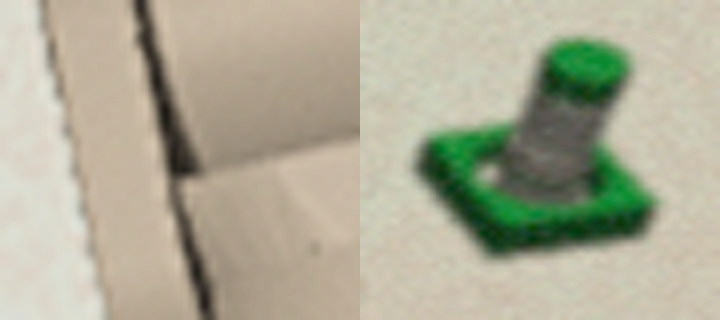

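```bash
python3 - <<'E'
from h import *
for n,f in(("scene",1),):
    cm=optics.camera_model(n); T=np.linalg.inv(cm["extrinsics"])
    for z in(.006,.022,.069,.086):
        p=T@[.494,.4085,z,1]; u,v=cm["fx"]*p[0]/p[2]+cm["cx"],cm["fy"]*p[1]/p[2]+cm["cy"]
        print(z,round(u,1),round(v,1),"crop",round(360+(u-385)*8),round((v-175)*6.4))
E
```

```text
0.006 405.7 205.4 crop 526 194
0.022 407.1 201.2 crop 537 168
0.069 411.5 188.6 crop 572 87
0.086 413.1 183.9 crop 585 57
```

```bash
python3 -c "
from workcell import ticket
print(ticket.job_done())"
```

```text
the job is handed in; nothing more can be done
None
```

All four containers are in the stands that match their colour and width, and I handed the job in at about 34 s of the 109 s allowed. I found each one with the top, scene and wrist cameras and gripped it at 40 N. I then lowered it until the wrist felt the well floor (about 5–8 N), released it, and moved the arm clear.

**Placement:** The tool let go of each container within about 2 mm of the measured well centre. Pictures afterwards show all four standing in their wells and upright.

**Bystanders:** The amber bottle and slide box sit within 0.1 px of their starting positions in the top view, so they did not move.

**One check disagreed:** A rough reading from the top view put the green vial about 12 mm off centre in y. Its cap was in shadow, and the arm then hid it from a second top view. The wrist view put it within about 3 mm. In the scene view, its cap was within about half a pixel of where an upright, seated vial should appear. I took the top-view reading as a bad pick and did not move the vial.

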